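Seat a check standard in the bench photometer

ROBOT

A 6-joint arm with a two-finger parallel gripper is mounted at the origin on the work surface. World frame = base frame: x ahead of the robot, y to its left, z up, the work surface at z = 0. Lengths are in m, angles in rad, forces in N, time in s.
With the tool pointing down it reaches from about 0.35 to 0.8 m from the base axis. Payload 7.3 kg.
Tool frame: the origin (TCP) lies on the centre line of the jaws, within the pads' length; the fingertips stand 22 mm ahead of it and the grasp point (between the pads) lies 3 mm ahead of it (robot.tcp_to_tips is the distance from the TCP to the fingertips, in m); y points along the fingers, z is the direction in which the jaws open and shut, and the axes are right-handed (so a half turn about y gives the same grasp; the last joint's range is limited). The gripper opens to 85 mm and grips with 20 to 120 N. Pads are 22 mm wide; open, the fingers measure 114 mm over their backs; the gripper's body (76 mm by 85 mm) begins 54 mm behind the grasp point. The pads swing forward as they close: fully open they stand 13 mm farther back than shut.
Start: joints at [-1.482, 0.342, 1.524, -0, 1.275, -0.146], TCP at [0.122, -0.511, 0.231] pointing down, gripper open.
Joint ranges: [-2.53, 2.53], [-0.77, 2.02], [0.04, 2.7], [-1, 4.14], [0.28, 2.66], [-3.11, 3.11]. Speed limits (rad/s): [2.57, 2.57, 3.14, 3.14, 3.14, 3.14].

INTERFACE

Orientations are given as a unit quaternion [w, x, y, z].
In Python, from station import status, grab_frame, calibration, order, robot gives the robot as it stands.
- The arm moves only by the shell command python3 -m pendant 'ROWS' [OPENING] [FORCE]. ROWS is text: rows parted by semicolons, each of 6 numbers parted by spaces: the shift along the tool's x, y, z in cm, then the turn, a rotation vector about the tool's x, y, z in rad. In form: dx dy dz wx wy wz; .... A call has 1 to 8 rows; each row shifts and turns the commanded pose from where the row before left it, along the tool's axes as they then stand; what a row does not reach is not made up. A row lasts 1/8 s, in which the tool goes at most 62.5 mm and 10.7 degrees, less where a joint would pass 70% of its speed; a pose out of reach is approached as far as the arm can. A call with a gripper value outside its range is refused whole. OPENING is the opening in per cent of the stroke, from 0 (shut) to 100 (fully open), set as the call begins (- or left out, the last holds). The fingers move at their own pace and stop on an object; FORCE is the grip in N (left out, the last holds). Time passes only in rows, so rows that do not move let the fingers close. It gives the time, the measured TCP pose, the force and the opening at its end, in the units of the state.
- status.sense(): the state, without advancing time (a new reading comes with each control period).
- grab_frame(name): name is "scene" or "side" or "wrist"; returns the picture (384x512x3 uint8, red, green, blue); there is no depth.
- calibration(name): a dict with "camera_matrix" (3x3 intrinsics, pixels), "pose" (4x4, takes a point from camera to world coordinates); the wrist camera has in their place "tool_from_camera" (4x4, takes a point from camera to tool coordinates, whose origin is the TCP and whose axes are the tool frame's). Camera axes: x right, y down, z forward; pixel columns grow to the right and rows downward; lengths in m; the calibration is good to about 2 mm. A picture is of the moment at which its call begins: read the wrist's pose just before it. calibration takes no time and is no camera call.
- order.job_done(): hands the job in, once; it reports no verdict.
The state is a dict: "time_s": time; "qpos": joint angles; "joint_velocities": joint speeds; "tau": joint torques, N m; "tool_pos": TCP position; "tool_rot": TCP orientation; "contact_force": force on the tool from outside, world axes, zero at the start; "wrist_torque": the same for the moment, N m; "grip_width": finger opening in m.
Only numpy, scipy, OpenCV 4.12 (cv2) and the standard library are available. Lean on these libraries where they do the work, as an engineer would, in place of code of your own. Each camera call takes 0.05 s, during which the arm holds its last target. There are 200 camera calls.

TASK

Check the water-test photometer with its green check standard: take the green-capped glass cell out of the rack and set it in the photometer's cell well with its clear faces in the light path (the white line on the cap in line with the red light-path marks), pressed fully home past the spring clip, gently and without forcing the glass. The grey cell adaptor sits loosely in its bay, so feel for the pocket with the cell's foot. Then slide the light hood fully shut over the cell, let go, and leave the other cells and everything else on the bench where they are.

Things in the scene. Friction and masses are not known exactly. Their poses are not given: they have to be found in the camera images.
- photometer: Bench photometer, fixed: white casing 220 (x) x 300 (y) mm, flat deck 85 mm above the bench, origin at the centre of its underside, z up. Its grey panel (at most 97 mm high) runs along the -x edge, towards the robot. The light path is level, along its x axis, through the well, shown by red marks on deck and adaptor. The hood parks on the -y side of the well.
- well (a point): Middle of the bay (photometer x = 20, y = 70 mm) at the height of the pocket's mouth, 90 mm above the bench; photometer's axes. The grey adaptor in the bay (flange 70 x 70 mm) cannot turn but has play: its square pocket (26.4 x 26.4 mm, sharp edges) lies up to 5 mm either way in x and also in y from here, and stays put by friction (3 N sideways moves it).
- well_floor (a point): Point 60 mm below well, at the height of the pocket's floor, 30 mm above the bench. A steel spring clip bulges 3 mm into the pocket from its +y wall, the bulge's middle 28 mm below the mouth. It presses sideways with 8 to 10 N: a cell meets it about 23 mm deep and from there down to the floor needs a push of about 4 to 14 N.
- cheek (a point): Top of the inner face of the fixed upright cheek on the +y side of the well, against which the hood shuts: 41 mm from the bay's middle, 134 mm above the bench, 88 mm long in x, 8 mm thick.
- hood (a joint): Position of the sliding light hood in m: 0 is fully shut over the well, 0.095 fully open (-y side). Starts at 0.080 to 0.095. A black cover 88 (x) x 76 (y) mm, top 135 mm above the bench, open on its +y side; its ceiling clears the cap of a cell that is fully home by 5 mm. It shuts towards the photometer's +y, takes 2 to 3 N to move and stays where left.
- hood_grip (a point): Middle of the hood's orange grip, a fin on top of the hood: 44 mm along the photometer's x, 10 mm thick along y, 22 mm high (its middle 146 mm above the bench, its top 157 mm). Moves with the hood; axes as the photometer's.
- rack: Blue rack for three cells, fixed to the bench: 66 (x) x 208 (y) x 50 mm high, origin at the centre of its underside. Three square holes 38 x 38 mm, 40 mm deep, at y = -66, 0 and +66 mm; in each stands one cell, turned any way, its foot 10 mm above the bench. Which cell is in which hole varies.
- standard_green: Check standard to use: solid green glass cell 25 x 25 x 74 mm, round green cap on top 24 mm wide, 22 mm high (96 mm in all), about 125 g, foot edges chamfered 1 mm. Origin at the centre of its foot, z up. Its +x and -x faces are clear (light goes along x, either way round), +y and -y frosted white; a white line on the cap runs along x. Fully home the foot is 30 mm above the bench.
- standard_amber: Another cell of the same shape and axes, amber glass with an orange cap. To be left in the rack.
- standard_clear: Another cell of the same shape and axes, colourless glass with a blue cap. To be left in the rack.
- glue: White glue bottle with an orange cap, 54 mm across, 170 mm tall, standing at the right of the photometer; origin at its foot. Leave alone.
- screwdriver: Screwdriver with a red handle lying behind the photometer (away from the robot), along its own x axis. Leave alone.
- wrench: Steel wrench lying behind the rack, along its own x axis. Leave alone.
- tape: Yellow tape measure, 68 x 34 x 66 mm, standing at the left; origin at its underside. Leave alone.
- jar: Glass jar with a steel lid, 60 mm across, 75 mm tall, standing in front of the robot, nearer than the rack and the photometer; origin at its foot. Leave alone.
Not all that is in view belongs to the job. Of the things like the standard_green, leave any that is pink; of the rest the smaller one is meant.

How it is judged:
On the way, in this order (a step that is already met when the one before it is completed fails the run):
1. the green standard stands fully home in the well, its clear faces in the light path (z of standard_green in the frame of photometer between 0.026 and 0.032 m and horizontal distance between standard_green and well below 0.0095 m and angle between the x axis of standard_green and the x axis of photometer, either way round below 0.08 rad and angle between standard_green's own z axis and vertical below 0.06 rad), for 0.2 s.
2. the hood is shut over it (all of step 1 and value of joint hood below 0.004 m), for 0.2 s.
At the end, for the whole second after the job is handed in: The green standard stands upright in the photometer's pocket, fully home (foot within 2 mm of the pocket's floor), its clear faces square to the light path within 4.5 degrees, at rest; the hood is shut to within 4 mm of its stop (all of step 2 and linear speed of standard_green below 0.02 m/s); the robot touches nothing.
It fails at once if the glass cell is forced against the photometer or its hood with more than 60 N (contact force between standard_green and photometer above 60 N).
It fails at once if another standard is shifted by more than 20 mm (distance of any of standard_amber, standard_clear from where it was at the start of the episode above 0.02 m).
It fails at once if something else loose on the bench is shifted by more than 20 mm (distance of any of glue, screwdriver, wrench, tape, jar from where it was at the start of the episode above 0.02 m).
It also fails if it takes over 72 s, if anything falls off the work surface, if the arm or the gripper's body presses on something with over 40 N, if the wrist force passes 120 N, or if a joint passes its speed limit or range.

## Working session

There is one attempt and no reset: what is moved stays moved. The work goes in short steps, Python scripts to look and compute and a shell command to move; the robot and the scene stay as the last step left them, time stands still between calls to the robot, and variables do not carry over. Pictures are saved under pics/ and viewed, about 8 in all and at most 12, crops included, and the job is handed in when it is done.

```bash
ls; mkdir -p pics; python3 - <<'E'
from station import status, grab_frame, calibration, robot
import cv2, numpy as np
np.set_printoptions(precision=4,suppress=True)
print(status.sense())
ims=[]
for n in ["scene","side"]:
    im=grab_frame(n); cv2.imwrite(f"pics/{n}0.png",im[:,:,::-1]); c=calibration(n); print(n,c["camera_matrix"],c["pose"])
    cv2.imwrite(f"pics/{n}0b.png",cv2.resize(im[:,:,::-1],(800,600),interpolation=cv2.INTER_CUBIC))
c=calibration("wrist");print(c)
print([a for a in dir(robot) if a[0]!='_'])
E
```

```text
pics
{'time_s': 0.0, 'qpos': array([-1.482 ,  0.3427,  1.525 , -0.    ,  1.2754, -0.146 ]), 'joint_velocities': array([ 0.0002, -0.0024,  0.0014,  0.0001,  0.001 ,  0.0009]), 'tau': array([  0.0003, -43.3675, -24.6008,  -0.0002,   0.0081,  -0.    ]), 'tool_pos': array([ 0.1221, -0.5102,  0.2298]), 'tool_rot': array([ 0.0828, -0.0828,  0.7028, -0.7017]), 'contact_force': array([ 0.0419,  0.0775, -0.1519]), 'wrist_torque': array([ 0.0187, -0.0768, -0.0592]), 'grip_width': 0.08538958174943101}
scene [[468.3659   0.     249.2303]
 [  0.     468.3659 191.5641]
 [  0.       0.       1.    ]] [[-0.8125  0.4058 -0.4185  1.2758]
 [ 0.5828  0.5808 -0.5683  0.9722]
 [ 0.0125 -0.7057 -0.7084  1.3531]
 [ 0.      0.      0.      1.    ]]
side [[449.3832   0.     254.5929]
 [  0.     449.3832 192.8103]
 [  0.       0.       1.    ]] [[-0.8964 -0.2637  0.3563  0.0604]
 [-0.4429  0.568  -0.6937  0.9382]
 [-0.0194 -0.7796 -0.6259  1.0127]
 [ 0.      0.      0.      1.    ]]
{'camera_matrix': array([[270.7391,   0.    , 253.454 ],
       [  0.    , 270.7391, 190.5981],
       [  0.    ,   0.    ,   1.    ]]), 'tool_from_camera': array([[-0.0007,  0.9573,  0.2892, -0.0752],
       [-0.0002, -0.2892,  0.9573, -0.1423],
       [ 1.    ,  0.0006,  0.0004, -0.001 ],
       [ 0.    ,  0.    ,  0.    ,  1.    ]])}
['Unreachable', 'tcp_to_tips']
```

View pics/scene0b.png

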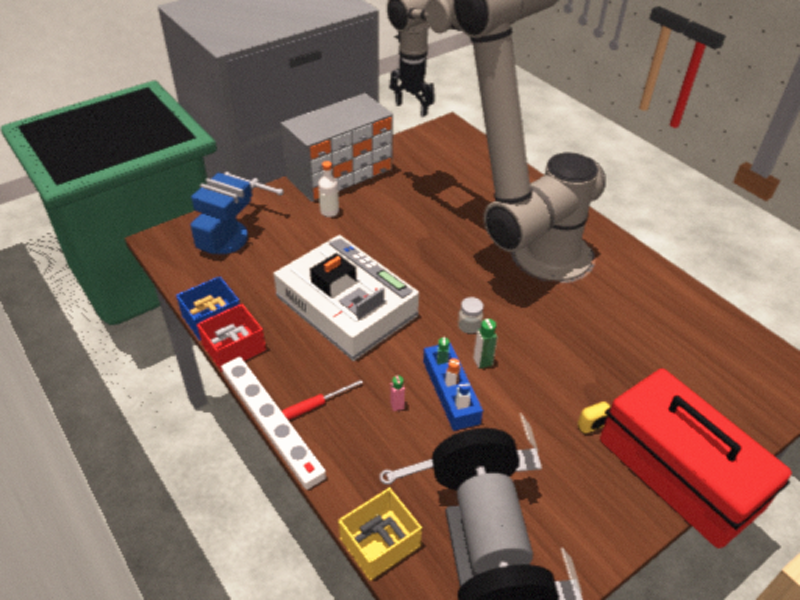

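View pics/side0b.png

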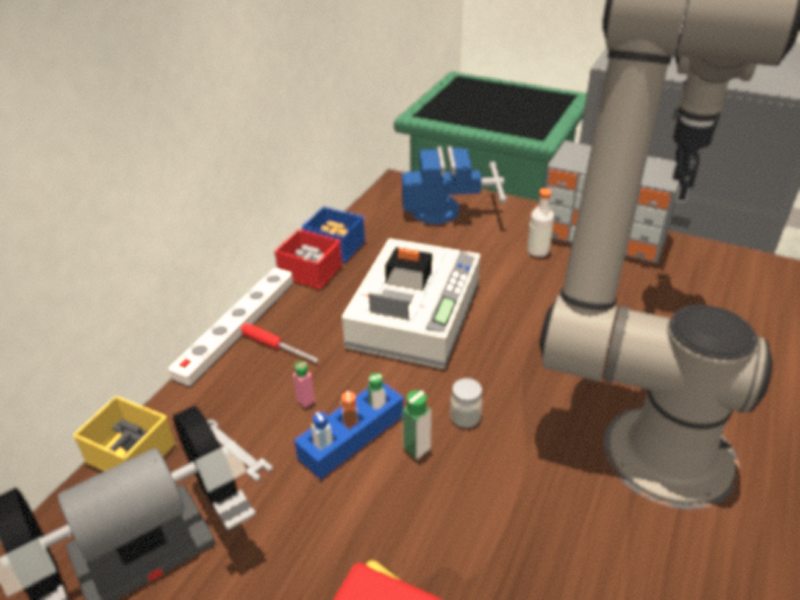

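The scene and side views show the rack with its green cap at scene px (443,344). The amber cap is at (453,366) and the blue at (463,391). A larger green cell at (487,342) and a pink one at (398,392) are decoys. The photometer deck corners are near (338,238), (418,296), (355,345) and (276,278).

```bash
cat > h.py <<'E'
import numpy as np, cv2
from station import status, grab_frame, calibration
from scipy.spatial.transform import Rotation as R
np.set_printoptions(precision=4,suppress=True)
def rot(q): return R.from_quat(np.roll(q,-1))
def tool():
    s=status.sense(); T=np.eye(4); T[:3,:3]=rot(s["tool_rot"]).as_matrix(); T[:3,3]=s["tool_pos"]; return T
def ray(name,uv,z,T=None,s=1.0):
    c=calibration(name); P=c["pose"] if T is None else T@c["tool_from_camera"]
    d=P[:3,:3]@np.linalg.inv(c["camera_matrix"])@np.array([uv[0]/s,uv[1]/s,1])
    return P[:3,3]+d*(z-P[2,3])/d[2]
def down(yaw):  # tool y down; tool z (jaw axis) at yaw in world
    z=np.array([np.cos(yaw),np.sin(yaw),0]); y=np.array([0,0,-1.]); return np.stack([np.cross(y,z),y,z],1)
def delta(p,Rt,T=None):
    T=tool() if T is None else T
    return T[:3,:3].T@(np.array(p)-T[:3,3])*100, R.from_matrix(T[:3,:3].T@Rt).as_rotvec()
E
python3 - <<'E'
from h import *
S=1.5625
for n,pts in {"scene":dict(g=(443,341),a=(453,363),c=(464,388)),"side":dict(g=(376,378),a=(348,395),c=(319,417))}.items():
    for k,v in pts.items(): print(n,k,ray(n,v,.106,s=S))
for n,pts in {"scene":[(338,238),(418,296),(353,350),(276,278)],"side":[(396,241),(480,252),(440,357),(346,316)]}.items():
    for v in pts: print(n,"deck",ray(n,v,.085,s=S))
T=tool();print(T)
E
```

```text
scene g [0.5171 0.1506 0.106 ]
scene a [0.5396 0.2143 0.106 ]
scene c [0.5644 0.2822 0.106 ]
side g [0.5138 0.1498 0.106 ]
side a [0.5391 0.2085 0.106 ]
side c [0.5587 0.2749 0.106 ]
scene deck [ 0.5046 -0.3111  0.085 ]
scene deck [ 0.4623 -0.0143  0.085 ]
scene deck [0.6902 0.04   0.085 ]
scene deck [ 0.7162 -0.2698  0.085 ]
side deck [ 0.6932 -0.2921  0.085 ]
side deck [ 0.497  -0.3322  0.085 ]
side deck [0.4395 0.0291 0.085 ]
side deck [ 0.6639 -0.0014  0.085 ]
[[-0.9725 -0.0001  0.2327  0.1221]
 [-0.2327  0.0013 -0.9725 -0.5102]
 [-0.0002 -1.     -0.0013  0.2299]
 [ 0.      0.      0.      1.    ]]
```

```bash
cat >> h.py <<'E'
def plan(p,yaw,n=None):
    T=tool(); Rt=down(yaw); t,w=delta(p,Rt,T)
    m=max(np.linalg.norm(t)/5.5,np.linalg.norm(w)/0.17); n=n or int(np.ceil(m))
    print("total",t,w,"rows",n)
    out=[];C=T[:3,:3].copy();pc=T[:3,3]
    for i in range(n):
        a=C.T@((np.array(p)-T[:3,3])/n)*100
        out.append(" ".join(f"{v:.2f}" for v in a)+" "+" ".join(f"{v:.3f}" for v in w/n)); C=C@R.from_rotvec(w/n).as_matrix()
    print("; ".join(out))
E
python3 - <<'E'
from h import *
from station import robot
print(robot.tcp_to_tips)
plan([.592,-.072,.215],np.radians(8.5))
E
```

```text
0.022
total [-55.8946   1.5422 -31.6857] [ 0.0009 -1.4843 -0.0011] rows 12
-4.66 0.13 -2.64 0.000 -0.124 -0.000; -4.95 0.13 -2.05 0.000 -0.124 -0.000; -5.16 0.13 -1.42 0.000 -0.124 -0.000; -5.30 0.13 -0.77 0.000 -0.124 -0.000; -5.35 0.13 -0.11 0.000 -0.124 -0.000; -5.33 0.13 0.55 0.000 -0.124 -0.000; -5.22 0.13 1.20 0.000 -0.124 -0.000; -5.03 0.12 1.84 0.000 -0.124 -0.000; -4.76 0.12 2.44 0.000 -0.124 -0.000; -4.43 0.12 3.01 0.000 -0.124 -0.000; -4.02 0.12 3.54 0.000 -0.124 -0.000; -3.55 0.12 4.00 0.000 -0.124 -0.000
```

```bash
python3 -m pendant '-4.66 0.13 -2.64 0 -0.124 0; -4.95 0.13 -2.05 0 -0.124 0; -5.16 0.13 -1.42 0 -0.124 0; -5.30 0.13 -0.77 0 -0.124 0; -5.35 0.13 -0.11 0 -0.124 0; -5.33 0.13 0.55 0 -0.124 0; -5.22 0.13 1.20 0 -0.124 0; -5.03 0.12 1.84 0 -0.124 0' && python3 -m pendant '-4.76 0.12 2.44 0 -0.124 0; -4.43 0.12 3.01 0 -0.124 0; -4.02 0.12 3.54 0 -0.124 0; -3.55 0.12 4.00 0 -0.124 0; 0 0 0 0 0 0; 0 0 0 0 0 0' 60 40
python3 - <<'E'
from h import *
T=tool(); np.save("T1.npy",T); print(T); im=grab_frame("wrist"); cv2.imwrite("pics/w1.png",im[:,:,::-1])
cv2.imwrite("pics/w1b.png",cv2.resize(im[:,:,::-1],(800,600),interpolation=cv2.INTER_CUBIC))
E
```

```text
time_s: 1.1
tool_pos: [0.4361, -0.2166, 0.2199]
tool_rot: [0.408, -0.408, 0.577, -0.577]
contact_force: [0.1, -0.8, -0.1]
grip_width: 0.0853
time_s: 1.85
tool_pos: [0.5908, -0.0716, 0.2147]
tool_rot: [-0.536, 0.537, -0.461, 0.46]
contact_force: [-0.0, -0.9, -0.4]
grip_width: 0.0511
[[ 0.1513 -0.0016  0.9885  0.5908]
 [-0.9885 -0.0001  0.1513 -0.0716]
 [-0.0001 -1.     -0.0016  0.2147]
 [ 0.      0.      0.      1.    ]]
```

View pics/w1b.png

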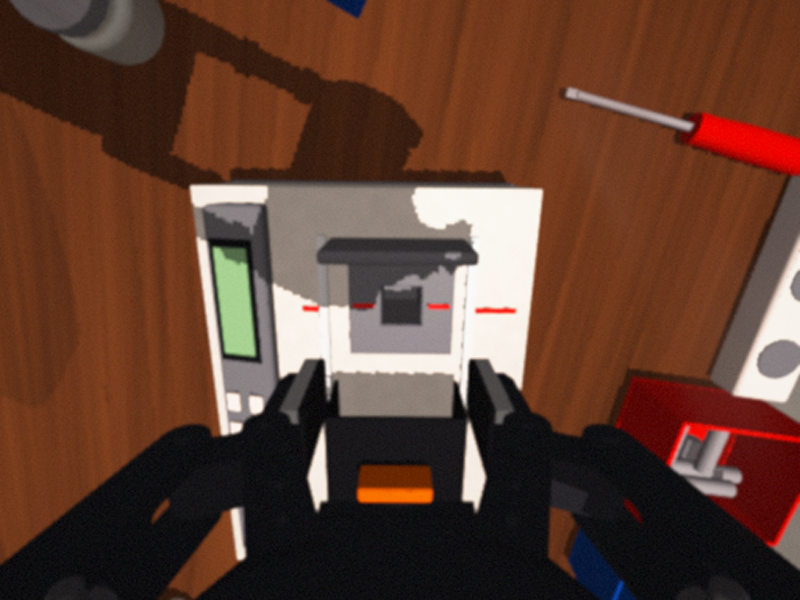

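The wrist view shows the pocket at about (401,306) in the 800x600 picture and the red marks along row 307. The cheek is at row 240–262 and the orange hood grip at (395,483). I'll enlarge the pocket region next.

```bash
python3 - <<'E'
from h import *
im=cv2.imread("pics/w1.png"); c=im[140:235,185:345]; cv2.imwrite("pics/w1c.png",cv2.resize(c,None,fx=5,fy=5,interpolation=cv2.INTER_CUBIC))
E
```

```text
(no output)
```

View pics/w1c.png

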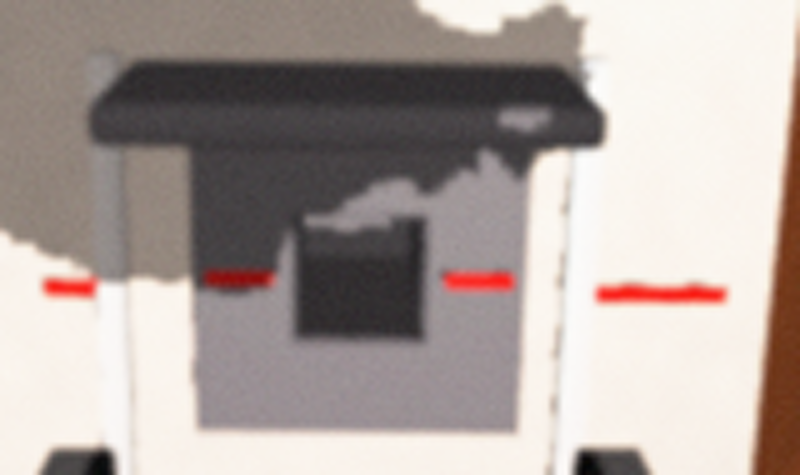

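```bash
python3 - <<'E'
from h import *
T=np.load("T1.npy")
def px(u,v): return (185+(u-2)/5,140+(v-2)/5)
def r(u,v,z): return ray("wrist",px(u,v),z,T)
L=r(295,278,.09);Rr=r(424,280,.09);t=r(360,216,.09);b=r(360,339,.09)
print("pocket",L,Rr,t,b,np.linalg.norm(L-Rr),np.linalg.norm(t-b)); print("centre",[(L+Rr)/2,(t+b)/2])
a=r(70,288,.085);c=r(661,294,.085);d=c-a;print("marks",a,c,np.degrees(np.arctan2(d[1],d[0])))
a=r(238,278,.09);c=r(479,282,.09);d=c-a;print("adapt marks",a,c,np.degrees(np.arctan2(d[1],d[0])))
S=1.5625
a=ray("wrist",(192,188),.085,T,S);c=ray("wrist",(541,190),.085,T,S);d=c-a;print("edge",a,c,np.linalg.norm(d),np.degrees(np.arctan2(d[1],d[0])))
a=ray("wrist",(322,262),.134,T,S);c=ray("wrist",(475,262),.134,T,S);d=c-a;print("cheek",a,c,np.linalg.norm(d),np.degrees(np.arctan2(d[1],d[0])))
a=ray("wrist",(358,465),.157,T,S);c=ray("wrist",(433,465),.157,T,S);d=c-a;print("grip",a,c,np.linalg.norm(d),(a+c)/2)
plan([.515,.150,.23],np.radians(8.5))
E
```

```text
pocket [ 0.5836 -0.0838  0.09  ] [ 0.6101 -0.0801  0.09  ] [ 0.5949 -0.0686  0.09  ] [ 0.599 -0.095  0.09 ] 0.02674174518128781 0.02677076214701768
centre [array([ 0.5969, -0.082 ,  0.09  ]), array([ 0.597 , -0.0818,  0.09  ])]
marks [ 0.537  -0.0948  0.085 ] [ 0.6608 -0.0771  0.085 ] 8.135666401511457
adapt marks [ 0.572  -0.0856  0.09  ] [ 0.6215 -0.0788  0.09  ] 7.748943103614072
edge [ 0.4567 -0.0275  0.085 ] [0.6719 0.0044 0.085 ] 0.21756590552113036 8.421055914108342
cheek [ 0.5486 -0.0503  0.134 ] [ 0.6298 -0.0378  0.134 ] 0.0821919158756837 8.744672544621128
grip [ 0.5837 -0.1574  0.157 ] [ 0.6253 -0.151   0.157 ] 0.04210974930688882 [ 0.6045 -0.1542  0.157 ]
total [-23.1007  -1.4909  -4.1393] [ 0.0012  0.0026 -0.    ] rows 5
-4.62 -0.30 -0.83 0.000 0.001 -0.000; -4.62 -0.30 -0.83 0.000 0.001 -0.000; -4.62 -0.30 -0.83 0.000 0.001 -0.000; -4.62 -0.30 -0.83 0.000 0.001 -0.000; -4.62 -0.30 -0.84 0.000 0.001 -0.000
```

```bash
python3 -m pendant '-4.62 -0.3 -0.83 0 0 0; -4.62 -0.3 -0.83 0 0 0; -4.62 -0.3 -0.83 0 0 0; -4.62 -0.3 -0.83 0 0 0; -4.62 -0.3 -0.84 0 0 0; 0 0 0 0 0 0; 0 0 0 0 0 0'
python3 - <<'E'
from h import *
T=tool(); np.save("T2.npy",T); print(T[:3,3]); im=grab_frame("wrist"); cv2.imwrite("pics/w2.png",im[:,:,::-1])
c=im[100:250,170:370,::-1]
cv2.imwrite("pics/w2b.png",cv2.resize(c,None,fx=4,fy=4,interpolation=cv2.INTER_CUBIC))
E
```

```text
time_s: 2.78
tool_pos: [0.5153, 0.1492, 0.2306]
tool_rot: [-0.536, 0.536, -0.461, 0.461]
contact_force: [1.3, -0.7, -0.5]
grip_width: 0.0515
[0.5153 0.1492 0.2306]
```

View pics/w2b.png

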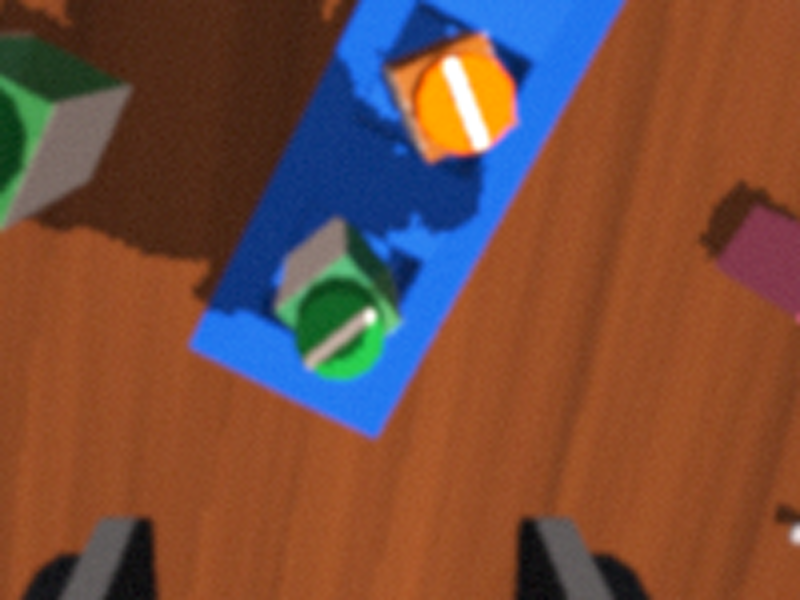

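The view shows the green cap top at crop (340,329), with its white line running from (310,362) to (370,317). Amber is at (465,105), and the big decoy is far left.

```bash
python3 - <<'E'
from h import *
T=np.load("T2.npy")
r=lambda u,v,z: ray("wrist",(170+(u-1.5)/4,100+(v-1.5)/4),z,T)
a=r(310,362,.106);b=r(370,317,.106);d=b-a;y=np.arctan2(d[1],d[0])
print("line",a,b,np.linalg.norm(d),np.degrees(y))
c=r(340,329,.106);print("cap",c, "diam",np.linalg.norm(r(295,329,.106)-r(385,329,.106)))
l=r(275,303,.084);t=r(340,266,.084);q=r(401,322,.084)
for e in (t-l,q-t): print("edge",np.linalg.norm(e),np.degrees(np.arctan2(e[1],e[0])))
print("glass centre",(l+q)/2)
print("big decoy edge", r(130,88,.11), "pink", r(760,205,.09),"rack corners",r(190,348,.05),r(378,438,.05))
plan([c[0],c[1],.17],y)
E
```

```text
line [0.5111 0.143  0.106 ] [0.5245 0.1571 0.106 ] 0.01943638114782469 46.5944101737195
cap [0.5174 0.1529 0.106 ] diam 0.022954737272489072
edge 0.020572094156309527 38.756358062536364
edge 0.023017338930208065 -34.33848403918239
glass centre [0.5173 0.1516 0.084 ]
big decoy edge [0.4595 0.2045 0.11  ] pink [0.6217 0.1983 0.09  ] rack corners [0.475 0.125 0.05 ] [0.5375 0.1043 0.05  ]
total [-0.3661  6.0432  0.2535] [ 0.0001 -0.6632  0.0006] rows 4
-0.09 1.51 0.06 0.000 -0.166 0.000; -0.08 1.51 0.08 0.000 -0.166 0.000; -0.07 1.51 0.09 0.000 -0.166 0.000; -0.05 1.51 0.10 0.000 -0.166 0.000
```

```bash
python3 -m pendant '-0.09 1.51 0.06 0 -0.166 0; -0.08 1.51 0.08 0 -0.166 0; -0.07 1.51 0.09 0 -0.166 0; -0.05 1.51 0.10 0 -0.166 0; 0 3.0 0 0 0 0; 0 3.0 0 0 0 0; 0 0 0 0 0 0; 0 0 0 0 0 0' 47 40
python3 - <<'E'
from h import *
print(tool()); plan([.5174,.1525,.096],np.radians(46.6))
E
```

```text
time_s: 3.82
tool_pos: [0.5181, 0.1537, 0.1109]
tool_rot: [0.657, -0.657, 0.261, -0.261]
contact_force: [-0.0, 0.5, -0.4]
grip_width: 0.04
[[ 0.7274  0.0013  0.6862  0.5181]
 [-0.6862  0.      0.7274  0.1537]
 [ 0.001  -1.      0.0009  0.1109]
 [ 0.      0.      0.      1.    ]]
total [ 0.028   1.4914 -0.1328] [-0.0009  0.0013  0.001 ] rows 1
0.03 1.49 -0.13 -0.001 0.001 0.001
```

```bash
python3 -m pendant '0.03 0.75 -0.13 0 0 0; 0 0.75 0 0 0 0; 0 0 0 0 0 0' && python3 -m pendant '0 0 0 0 0 0; 0 0 0 0 0 0; 0 0 0 0 0 0; 0 0 0 0 0 0; 0 0 0 0 0 0' 0 40
python3 - <<'E'
from h import *
print(tool(),status.sense()['wrist_torque']); plan([.518,.153,.20],np.radians(46.6))
E
```

```text
time_s: 4.2
tool_pos: [0.5161, 0.1532, 0.0945]
tool_rot: [-0.657, 0.658, -0.261, 0.26]
contact_force: [-0.1, 0.1, 0.4]
grip_width: 0.0402
time_s: 4.82
tool_pos: [0.5166, 0.1533, 0.0952]
tool_rot: [0.657, -0.657, 0.26, -0.261]
contact_force: [-0.9, -0.9, 3.7]
grip_width: 0.022
[[ 0.7284  0.0004  0.6851  0.5166]
 [-0.6851 -0.      0.7284  0.1533]
 [ 0.0003 -1.      0.0003  0.0952]
 [ 0.      0.      0.      1.    ]] [-0.0885  0.1468 -0.0282]
total [  0.1243 -10.481    0.0748] [-0.0003  0.0027  0.0003] rows 2
0.06 -5.24 0.04 -0.000 0.001 0.000; 0.06 -5.24 0.04 -0.000 0.001 0.000
```

```bash
python3 -m pendant '0 -1 0 0 0 0; 0 -3 0 0 0 0; 0 -4 0 0 0 0; 0 -4.5 0 0 0 0; 0 -4.5 0 0 0 0; 0 0 0 0 0 0; 0 0 0 0 0 0'
python3 - <<'E'
from h import *
T=tool(); np.save("T3.npy",T); print(T[:3,3]); im=grab_frame("wrist"); cv2.imwrite("pics/w3.png",im[:,:,::-1])
c=im[130:330,155:355,::-1]
cv2.imwrite("pics/w3b.png",cv2.resize(c,None,fx=3,fy=3,interpolation=cv2.INTER_CUBIC))
E
```

```text
time_s: 5.7
tool_pos: [0.5159, 0.1532, 0.2642]
tool_rot: [-0.657, 0.658, -0.261, 0.26]
contact_force: [-0.5, 0.5, -1.5]
grip_width: 0.0222
[0.5159 0.1532 0.2642]
```

View pics/w3b.png

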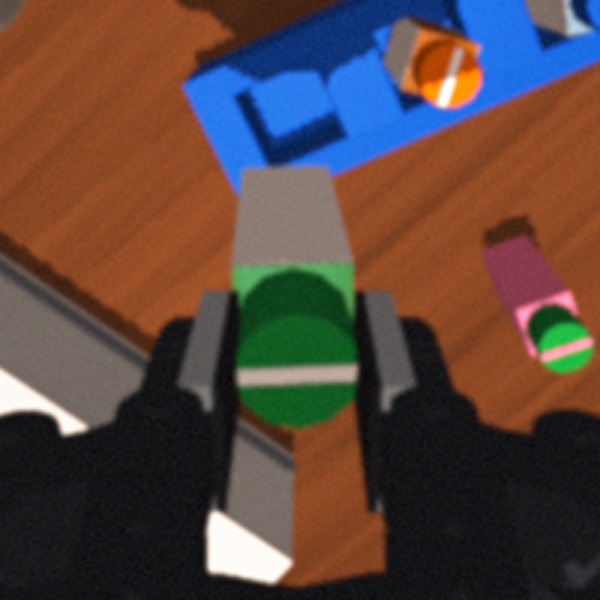

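The cell is held by its cap, with the white line along the jaws (crop (237,377)–(358,373)). The foot edge is at (243,168)–(328,166) and the glass top edge at (232,266)–(353,262). I'll solve for its pose in the tool frame.

```bash
python3 - <<'E'
from h import *
obj=np.array([[-12.5,0,-12.5],[-12.5,0,12.5],[-12.5,-74,-12.5],[-12.5,-74,12.5],[0,-96,-12],[0,-96,12],[12,-96,0],[-12,-96,0]])/1000. # origin foot, tool-like axes
pix=np.array([[243,168],[328,166],[232,266],[353,262],[237,377],[358,373],[297,427],[297,316]],float)
pix=np.array([155,130])+(pix-1)/3
c=calibration("wrist");K=c["camera_matrix"];E=np.linalg.inv(c["tool_from_camera"])
g=E[:3,:3]; t0=(E@np.array([0,.085,0,1]))[:3]
ok,rv,tv=cv2.solvePnP(obj,pix,K,None,cv2.Rodrigues(g)[0],t0.reshape(3,1).copy(),True)
Rc=cv2.Rodrigues(rv)[0]; X=c["tool_from_camera"]
Rt=X[:3,:3]@Rc; f=X[:3,:3]@tv[:,0]+X[:3,3]
print("foot in tool",f*1000,"rotvec deg",np.degrees(R.from_matrix(Rt).as_rotvec()), "cap top",(f+Rt@[0,-.096,0])*1000)
print(cv2.projectPoints(obj,rv,tv,K,None)[0][:,0]-pix)
T=np.load("T3.npy"); print("foot world",(T@np.r_[f,1])[:3])
E
```

```text
foot in tool [ 3.997  90.4304 -1.2913] rotvec deg [-1.9047 -0.7707  0.725 ] cap top [ 5.1901 -5.5089  1.9074]
[[ 0.1147 -0.2178]
 [-0.2123 -0.1599]
 [ 0.4852  0.4916]
 [-0.3164  0.8266]
 [-1.0436 -0.6515]
 [ 0.7983 -0.5433]
 [ 0.3433  0.2459]
 [-0.1732  0.01  ]]
foot world [0.5178 0.1495 0.1738]
```

```bash
python3 - <<'E'
from h import *
I=np.eye(4)
def tray(u,v,d): # crop px of w3b -> tool coords at tool-y depth d
    c=calibration("wrist");P=c["tool_from_camera"]
    q=P[:3,:3]@np.linalg.inv(c["camera_matrix"])@np.array([155+(u-1)/3,130+(v-1)/3,1]); return P[:3,3]+q*(d-P[1,3])/q[1]
a,b=tray(243,168,.0852),tray(328,166,.0852); print("foot edge",a,b,np.linalg.norm(a-b),"centre",(a+b)/2+[.0125,0,0])
a,b=tray(232,266,.0112),tray(353,262,.0112); print("glass top edge",a,b,np.linalg.norm(a-b),"centre",(a+b)/2+[.0125,0,0])
print("cap",tray(297,372,-.0108), tray(237,377,-.0108),tray(358,373,-.0108))
T1=np.load("T1.npy"); print("pocket in T1", (np.linalg.inv(T1)@[.597,-.082,.09,1])[:3])
f=(tray(243,168,.0852)+tray(328,166,.0852))/2+[.0125,0,0]
Rt=R.from_euler('xyz',[-1.0,-1.0,.4],degrees=True).as_matrix()
Rtool=down(np.radians(8.3))@Rt.T
h=.125 # foot height
p=np.array([.597,-.082,h])-Rtool@f; print("TCP at foot h=.125",p)
for z in (.16,):
  q=p+[0,0,z-h]; T=tool(); t,w=delta(q,Rtool,T); print(q,t,w)
yaw=np.arctan2(Rtool[1,2],Rtool[0,2]); print(np.degrees(yaw)); plan(q,yaw)
print(delta(q,Rtool)[1], R.from_matrix(down(yaw).T@Rtool).as_rotvec())
E
```

```text
foot edge [-0.0095  0.0852 -0.0137] [-0.0101  0.0852  0.011 ] 0.024748473988342935 centre [ 0.0027  0.0852 -0.0014]
glass top edge [-0.0097  0.0112 -0.0114] [-0.0106  0.0112  0.0133] 0.024668819161975573 centre [0.0023 0.0112 0.0009]
cap [ 0.0019 -0.0108  0.0018] [ 0.0029 -0.0108 -0.0091] [ 0.0021 -0.0108  0.013 ]
pocket in T1 [0.0112 0.1247 0.0047]
TCP at foot h=.125 [ 0.5965 -0.0787  0.2102]
[ 0.5965 -0.0787  0.2452] [ 21.7786   1.8249 -11.3535] [ 0.0172  0.6886 -0.0133]
7.299847702895791
total [ 21.7786   1.8249 -11.3535] [ 0.0028  0.6886 -0.0009] rows 5
4.36 0.36 -2.27 0.001 0.138 -0.000; 4.63 0.36 -1.65 0.001 0.138 -0.000; 4.81 0.36 -1.00 0.001 0.138 -0.000; 4.90 0.37 -0.33 0.001 0.138 -0.000; 4.90 0.37 0.34 0.001 0.138 -0.000
[ 0.0172  0.6886 -0.0133] [ 0.0175  0.0001 -0.0067]
```

```bash
python3 -m pendant '4.36 0.2 -2.27 0 0.138 0; 4.63 0.2 -1.65 0 0.138 0; 4.81 0.2 -1.0 0 0.138 0; 4.90 0.3 -0.33 0 0.138 0; 4.90 0.3 0.34 0 0.138 0; 0 0.6 0 0.026 0 -0.007; 0 0 0 0 0 0; 0 0 0 0 0 0'
python3 - <<'E'
from h import *
Rt=R.from_euler('xyz',[-1.5,-1.0,.4],degrees=True).as_matrix()
Rtool=down(np.radians(8.3))@Rt.T; f=np.array([.0027,.0852,-.0014])
T=tool(); print(T, "foot",(T@np.r_[f,1])[:3]); print(delta(np.array([.597,-.082,.110])-Rtool@f,Rtool))
E
```

```text
time_s: 6.75
tool_pos: [0.597, -0.0781, 0.2464]
tool_rot: [0.536, -0.526, 0.46, -0.475]
contact_force: [-0.4, -0.3, -0.7]
grip_width: 0.0218
[[ 0.1264  0.025   0.9917  0.597 ]
 [-0.992  -0.0033  0.1265 -0.0781]
 [ 0.0064 -0.9997  0.0244  0.2464]
 [ 0.      0.      0.      1.    ]] foot [ 0.598  -0.0813  0.1612]
(array([ 0.0249,  5.1188, -0.252 ]), array([ 0.0018, -0.0005, -0.0001]))
```

```bash
python3 -m pendant '0 2.5 -0.1 0 0 0; 0 2.6 -0.15 0 0 0; 0 0 0 0 0 0; 0 0 0 0 0 0'
python3 - <<'E'
from h import *
T=tool(); np.save("T4.npy",T); print(T); im=grab_frame("wrist"); cv2.imwrite("pics/w4.png",im[:,:,::-1])
c=im[130:280,165:345,::-1]
cv2.imwrite("pics/w4b.png",cv2.resize(c,None,fx=4,fy=4,interpolation=cv2.INTER_CUBIC))
E
```

```text
time_s: 7.25
tool_pos: [0.5968, -0.0789, 0.1971]
tool_rot: [0.536, -0.525, 0.459, -0.476]
contact_force: [-0.2, -0.1, -0.9]
grip_width: 0.0218
[[ 0.1264  0.0282  0.9916  0.5968]
 [-0.992  -0.0042  0.1265 -0.0789]
 [ 0.0077 -0.9996  0.0274  0.1971]
 [ 0.      0.      0.      1.    ]]
```

View pics/w4b.png

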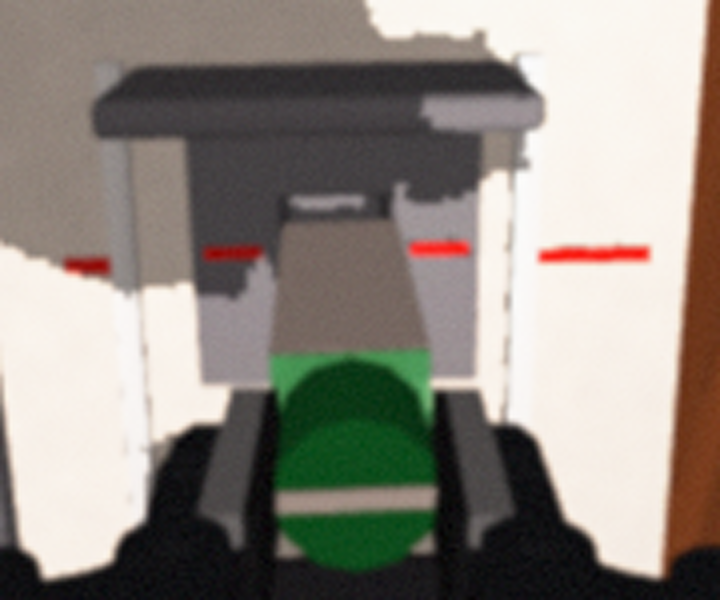

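The foot edge is at (283,222)–(397,220). The pocket's +y edge is at row ~196, columns 281–390, and the red adaptor marks are at (233,254) and (440,249). The cell is parallel to the marks to within about 0.5°.

```bash
python3 - <<'E'
from h import *
T=np.load("T4.npy")
px=lambda u,v:(165+(u-1.5)/4,130+(v-1.5)/4)
c=calibration("wrist");P=c["tool_from_camera"]
def tray(u,v,d):
    q=P[:3,:3]@np.linalg.inv(c["camera_matrix"])@np.array([*px(u,v),1]); return (T@np.r_[P[:3,3]+q*(d-P[1,3])/q[1],1])[:3]
a,b=tray(283,222,.0852),tray(397,220,.0852); e=b-a
ph=np.radians(8.3); X=np.array([np.cos(ph),np.sin(ph),0]);Y=np.array([-np.sin(ph),np.cos(ph),0])
fc=(a+b)/2-Y*.0125
print("foot edge",a,b,np.linalg.norm(e),np.degrees(np.arctan2(e[1],e[0])),"tilt",np.degrees(np.arcsin(e[2]/.025)),"centre",fc)
g1,g2=tray(271,355,.0112),tray(430,351,.0112); gc=(g1+g2)/2-Y*.0125; print("glasstop",gc,"lean x,y deg",np.degrees([(gc-fc)@X/.074,(gc-fc)@Y/.074]))
l,r=ray("wrist",px(281,196),.09,T),ray("wrist",px(390,196),.09,T); d=r-l
pc=(l+r)/2-Y*.0132; print("pocket",l,r,np.linalg.norm(d),pc)
m=[ray("wrist",px(*k),.09,T) for k in((233,254),(440,249))];d=m[1]-m[0];print("marks",m,np.degrees(np.arctan2(d[1],d[0])))
D=pc-fc;print("need X,Y mm",D@X*1000,D@Y*1000,"vs first pocket",(np.array([.597,-.082,.09])-fc)@X*1000,(np.array([.597,-.082,.09])-fc)@Y*1000)
E
```

```text
foot edge [ 0.5835 -0.0701  0.1115] [ 0.6081 -0.0665  0.1122] 0.024869836638847446 8.33561368760997 tilt 1.5562520440368943 centre [ 0.5976 -0.0807  0.1118]
glasstop [ 0.598  -0.0802  0.1859] lean x,y deg [0.3856 0.2869]
pocket [ 0.5822 -0.07    0.09  ] [ 0.6079 -0.0669  0.09  ] 0.025868670257052726 [ 0.597  -0.0816  0.09  ]
marks [array([ 0.5723, -0.0858,  0.09  ]), array([ 0.6217, -0.0786,  0.09  ])] 8.240197327924777
need X,Y mm -0.7211705783296124 -0.8046920479552357 vs first pocket -0.7666022993477575 -1.2424990872356327
```

```bash
python3 -m pendant '0.1 0 -0.07 0 0 0; 0 0.8 -0.02 0 0 0; 0 0.8 -0.02 0 0 0; 0 0.2 -0.01 0 0 0; 0 0 0 0 0 0; 0 0 0 0 0 0'; python3 -m pendant '0 0.2 -0.005 0 0 0; 0 0.2 -0.005 0 0 0; 0 0.2 -0.005 0 0 0; 0 0 0 0 0 0'
```

```text
time_s: 8.05
tool_pos: [0.5957, -0.0805, 0.1781]
tool_rot: [0.536, -0.525, 0.459, -0.476]
contact_force: [0.1, 1.1, -0.9]
grip_width: 0.0217
time_s: 8.55
tool_pos: [0.5955, -0.0804, 0.1717]
tool_rot: [0.536, -0.525, 0.46, -0.475]
contact_force: [-0.7, -0.5, -0.6]
grip_width: 0.0217
```

```bash
python3 -m pendant '0 0.2 -0.005 0 0 0; 0 0.2 -0.005 0 0 0; 0 0.2 -0.005 0 0 0; 0 0 0 0 0 0'; python3 -m pendant '0 0.2 -0.005 0 0 0; 0 0.2 -0.005 0 0 0; 0 0.2 -0.005 0 0 0; 0 0 0 0 0 0'
```

```text
time_s: 9.05
tool_pos: [0.5955, -0.0805, 0.1657]
tool_rot: [0.536, -0.525, 0.46, -0.475]
contact_force: [0.8, -0.4, -0.9]
grip_width: 0.0217
time_s: 9.55
tool_pos: [0.5955, -0.0805, 0.1597]
tool_rot: [0.536, -0.525, 0.46, -0.475]
contact_force: [-0.4, -0.1, -1.4]
grip_width: 0.0219
```

```bash
python3 -m pendant '0 0.2 -0.005 0 0 0; 0 0.2 -0.005 0 0 0; 0 0.2 -0.005 0 0 0; 0 0 0 0 0 0'; python3 -m pendant '0 0.15 -0.004 0 0 0; 0 0.15 -0.004 0 0 0; 0 0.15 -0.004 0 0 0; 0 0 0 0 0 0'; python3 -m pendant '0 0.15 -0.004 0 0 0; 0 0.15 -0.004 0 0 0; 0 0.15 -0.004 0 0 0; 0 0 0 0 0 0'
```

```text
time_s: 10.05
tool_pos: [0.5955, -0.0806, 0.1537]
tool_rot: [0.536, -0.525, 0.46, -0.475]
contact_force: [0.1, 0.7, -0.8]
grip_width: 0.0219
time_s: 10.55
tool_pos: [0.5957, -0.0808, 0.1496]
tool_rot: [0.536, -0.525, 0.459, -0.476]
contact_force: [-0.7, -0.6, 0.8]
grip_width: 0.0221
time_s: 11.05
tool_pos: [0.5964, -0.0808, 0.1463]
tool_rot: [0.536, -0.525, 0.459, -0.476]
contact_force: [-0.5, 0.0, 6.5]
grip_width: 0.0218
```

```bash
python3 -m pendant '0 0.2 -0.005 0 0 0; 0 0.2 -0.005 0 0 0; 0 0.2 -0.005 0 0 0; 0 0 0 0 0 0'; python3 -m pendant '0 0.2 -0.005 0 0 0; 0 0.2 -0.005 0 0 0; 0 0.2 -0.005 0 0 0; 0 0 0 0 0 0'; python3 -m pendant '0 0.2 -0.005 0 0 0; 0 0.2 -0.005 0 0 0; 0 0.2 -0.005 0 0 0; 0 0 0 0 0 0'
```

```text
time_s: 11.55
tool_pos: [0.5964, -0.0808, 0.14]
tool_rot: [0.536, -0.525, 0.459, -0.476]
contact_force: [-0.2, 0.3, 4.8]
grip_width: 0.0216
time_s: 12.05
tool_pos: [0.5965, -0.0809, 0.1342]
tool_rot: [0.536, -0.525, 0.459, -0.476]
contact_force: [-0.7, -0.2, 6.1]
grip_width: 0.0217
time_s: 12.55
tool_pos: [0.5965, -0.081, 0.1281]
tool_rot: [0.536, -0.525, 0.459, -0.476]
contact_force: [-0.6, -1.2, 5.1]
grip_width: 0.0217
```

```bash
python3 -m pendant '0 0.2 -0.005 0 0 0; 0 0.2 -0.005 0 0 0; 0 0.2 -0.005 0 0 0; 0 0 0 0 0 0'; python3 -m pendant '0 0.15 -0.003 0 0 0; 0 0.15 -0.003 0 0 0; 0 0.1 0 0 0 0; 0 0 0 0 0 0'
```

```text
time_s: 13.05
tool_pos: [0.5964, -0.081, 0.122]
tool_rot: [0.536, -0.525, 0.459, -0.476]
contact_force: [-0.3, -0.3, 4.7]
grip_width: 0.0217
time_s: 13.55
tool_pos: [0.5965, -0.0811, 0.118]
tool_rot: [0.536, -0.525, 0.459, -0.476]
contact_force: [-1.3, -0.6, 6.5]
grip_width: 0.0221
```

```bash
python3 -m pendant '0 0.1 0 0 0 0; 0 0.1 0 0 0 0; 0 0 0 0 0 0'; python3 -m pendant '0 0.1 0 0 0 0; 0 0 0 0 0 0'
```

```text
time_s: 13.92
tool_pos: [0.5965, -0.0811, 0.1159]
tool_rot: [0.536, -0.525, 0.459, -0.476]
contact_force: [1.3, -0.1, 4.9]
grip_width: 0.0215
time_s: 14.18
tool_pos: [0.5965, -0.0811, 0.1149]
tool_rot: [0.536, -0.525, 0.459, -0.476]
contact_force: [-0.0, 0.6, 5.2]
grip_width: 0.0219
```

```bash
python3 -m pendant '0 0.1 0 0 0 0; 0 0 0 0 0 0'; python3 -m pendant '0 0.05 0 0 0 0; 0 0 0 0 0 0'
```

```text
time_s: 14.42
tool_pos: [0.5968, -0.0812, 0.1148]
tool_rot: [0.536, -0.525, 0.458, -0.477]
contact_force: [-0.8, 1.1, 11.2]
grip_width: 0.022
time_s: 14.68
tool_pos: [0.5969, -0.0812, 0.1148]
tool_rot: [0.536, -0.525, 0.458, -0.477]
contact_force: [-2.6, -0.8, 12.7]
grip_width: 0.0217
```

```bash
python3 -m pendant '0 0.1 0 0 0 0; 0 0 0 0 0 0; 0 0 0 0 0 0'
```

```text
time_s: 15.05
tool_pos: [0.5974, -0.0813, 0.1147]
tool_rot: [0.537, -0.524, 0.458, -0.477]
contact_force: [-2.6, 0.4, 17.3]
grip_width: 0.0218
```

```bash
python3 -m pendant '0 -0.2 0 0 0 0; 0 0 0 0 0 0; 0 0 0 0 0 0; 0 0 0 0 0 0' 65; python3 -m pendant '0 -1 0 0 0 0; 0 -2 0 0 0 0; 0 -4 0 0 0 0; 0 -4 0 0 0 0; 0 -2 0 0 0 0; 3.5 -2 0 0 0 0; 3.5 -1 0 0 0 0; 0 0 0 0 0 0'
python3 - <<'E'
from h import *
T=tool(); np.save("T5.npy",T); print(T); im=grab_frame("wrist"); cv2.imwrite("pics/w5.png",im[:,:,::-1])
cv2.imwrite("pics/w5b.png",cv2.resize(im[60:330,130:380,::-1],None,fx=2.2,fy=2.2,interpolation=cv2.INTER_CUBIC))
E
```

```text
time_s: 15.55
tool_pos: [0.5956, -0.0808, 0.1129]
tool_rot: [0.536, -0.525, 0.46, -0.475]
contact_force: [0.3, -0.1, 0.6]
grip_width: 0.0554
time_s: 16.55
tool_pos: [0.6006, -0.152, 0.2752]
tool_rot: [0.535, -0.524, 0.459, -0.477]
contact_force: [0.5, -0.0, -0.6]
grip_width: 0.0562
[[ 0.1227  0.0289  0.992   0.6006]
 [-0.9924 -0.0052  0.1229 -0.152 ]
 [ 0.0087 -0.9996  0.028   0.2752]
 [ 0.      0.      0.      1.    ]]
```

View pics/w5b.png

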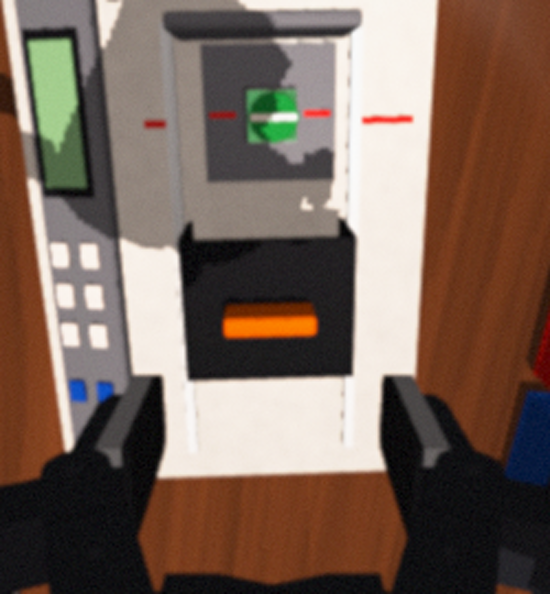

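The cell sits in the pocket with its white line in line with the red marks: cap at (273,117), marks at (222,115) and (317,113). The fin's top face spans columns 223–317, rows 317–338, and the hood's top spans rows 237–378.

```bash
python3 - <<'E'
from h import *
T=np.load("T5.npy"); r=lambda u,v,z: ray("wrist",(130+(u-.6)/2.2,60+(v-.6)/2.2),z,T)
ph=np.radians(8.3); X=np.array([np.cos(ph),np.sin(ph),0]);Y=np.array([-np.sin(ph),np.cos(ph),0])
f=r(270,317,.157);b=r(270,338,.157);l=r(223,327,.157);q=r(317,327,.157)
print("fin thick",np.linalg.norm(f-b),"len",np.linalg.norm(l-q),"centre",(f+b)/2,(l+q)/2)
h1=r(270,240,.135);h2=r(270,377,.135);print("hood y len",np.linalg.norm(h1-h2))
cap=r(273,117,.126);print("cap",cap, "line ang", [np.degrees(np.arctan2(*((r(298,117,.126)-r(250,118,.126))[1::-1])))])
for nm,v in(("fin",(f+b)/2),("hood+y",h1),("hood-y",h2)): print(nm,"rel cap X,Y",(v-cap)@X,(v-cap)@Y)
c=(f+b)/2; fb=b.copy(); back=fb-Y*.045
print("start",back); plan([back[0],back[1],.275],ph,2)
print(delta([back[0],back[1],.165],down(ph)))
E
```

```text
fin thick 0.010490287478156796 len 0.04388677465574197 centre [ 0.6073 -0.1757  0.157 ] [ 0.6073 -0.1754  0.157 ]
hood y len 0.07283638077679377
cap [ 0.5979 -0.0824  0.126 ] line ang [np.float64(8.20595369683817)]
fin rel cap X,Y -0.004268689821676407 -0.09370523384196917
hood+y rel cap X,Y -0.0028954631357468777 -0.05693636998123008
hood-y rel cap X,Y -0.004501694066656034 -0.12975503782717934
start [ 0.6144 -0.2255  0.157 ]
total [7.6148 0.0062 0.4762] [-0.0267 -0.0207  0.0075] rows 2
3.81 0.00 0.24 -0.013 -0.010 0.004; 3.81 -0.01 0.20 -0.013 -0.010 0.004
(array([ 7.5355, 11.002 ,  0.1822]), array([-0.0267, -0.0207,  0.0075]))
```

```bash
python3 -m pendant '3.8 0 0.24 -0.013 -0.01 0.004; 3.8 0 0.2 -0.013 -0.01 0.004; 0 0 0 0 0 0; 0 0 0 0 0 0; 0 0 0 0 0 0' 0 40
python3 - <<'E'
from h import *
ph=np.radians(8.3);print(tool());print(status.sense()['grip_width'],delta([.6144,-.2255,.163],down(ph)))
E
```

```text
time_s: 17.23
tool_pos: [0.6146, -0.2229, 0.2746]
tool_rot: [0.536, -0.535, 0.462, -0.462]
contact_force: [-0.1, -0.2, -0.1]
grip_width: 0.0001
[[ 0.147  -0.0001  0.9891  0.6146]
 [-0.9891  0.001   0.147  -0.2229]
 [-0.001  -1.      0.0001  0.2746]
 [ 0.      0.      0.      1.    ]]
9.426882201749068e-05 (array([ 0.2641, 11.1589, -0.0567]), array([-0.0001,  0.0027, -0.001 ]))
```

```bash
python3 -m pendant '0.2 5 0 0 0 0; 0 5 0 0 0 0; 0 1.16 0 0 0 0; 0 0 0 0 0 0; 0 0 0 0 0 0'; python3 -m pendant '-1 0 0 0 0 0; -1 0 0 0 0 0; -0.7 0 0 0 0 0; -0.4 0 0 0 0 0; -0.4 0 0 0 0 0; -0.4 0 0 0 0 0; 0 0 0 0 0 0'
```

```text
time_s: 17.85
tool_pos: [0.6161, -0.2267, 0.1654]
tool_rot: [0.536, -0.535, 0.461, -0.463]
contact_force: [0.2, -0.6, 1.2]
grip_width: 0.0005
time_s: 18.73
tool_pos: [0.6092, -0.1876, 0.1627]
tool_rot: [0.535, -0.535, 0.462, -0.462]
contact_force: [-0.4, -0.6, 0.3]
grip_width: 0.0003
```

```bash
python3 -m pendant '-0.4 0 0 0 0 0; -0.4 0 0 0 0 0; -0.4 0 0 0 0 0; -0.4 0 0 0 0 0'; python3 -m pendant '-0.8 0 0 0 0 0; -0.8 0 0 0 0 0; -0.8 0 0 0 0 0; -0.8 0 0 0 0 0'
```

```text
time_s: 19.23
tool_pos: [0.6068, -0.1717, 0.1628]
tool_rot: [0.535, -0.535, 0.462, -0.462]
contact_force: [-1.1, -0.3, 0.6]
grip_width: -0.0001
time_s: 19.73
tool_pos: [0.6021, -0.1396, 0.1628]
tool_rot: [0.535, -0.535, 0.462, -0.462]
contact_force: [-0.5, 0.4, -0.4]
grip_width: 0.0001
```

```bash
python3 - <<'E'
from h import *
T=tool(); np.save("T6.npy",T); im=grab_frame("wrist"); s=grab_frame("side")
a=cv2.resize(im[60:360,110:400,::-1],(580,600)); b=cv2.resize(s[140:260,210:320,::-1],(220,240)); 
cv2.imwrite("pics/w6b.png",np.hstack([a,np.vstack([b,np.zeros((360,220,3),np.uint8)])]))
E
```

```text
(no output)
```

View pics/w6b.png

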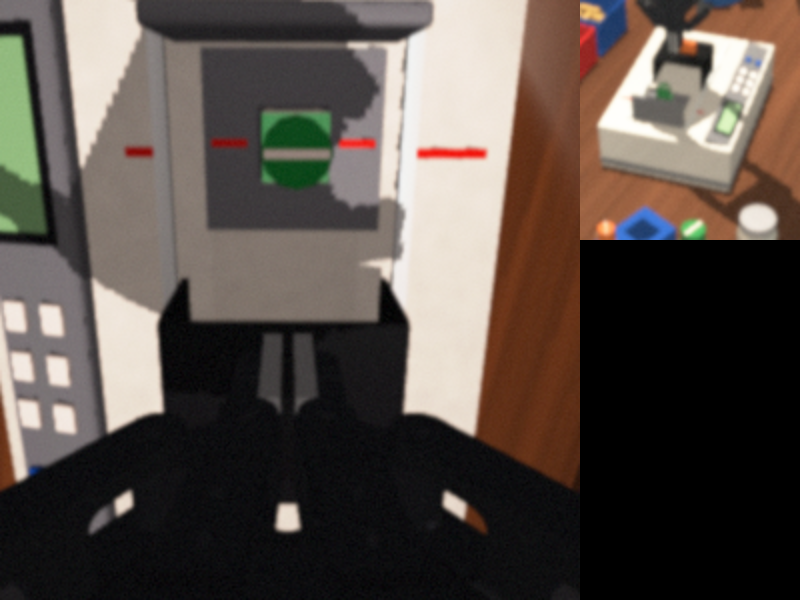

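The wrist view shows the hood's +y edge at row ~322 and the cell still in place at (296,148). The fin is hidden behind the fingers, so I'll check whether the hood has moved.

```bash
python3 - <<'E'
from h import *
T=np.load("T6.npy"); r=lambda u,v,z: ray("wrist",(110+(u-.5)/2,60+(v-.5)/2),z,T)
Y=np.array([-np.sin(.1449),np.cos(.1449),0]); cap=r(296,152,.126)
print(cap,"hood+y",r(285,324,.135),(r(285,324,.135)-cap)@Y, "TCP",(T[:3,3]-cap)@Y,T[:3,3])
print("side fin", ray("side",(210+(688-580)/2,140+47/2),.15), status.sense()['contact_force'])
E
```

```text
[ 0.5977 -0.0816  0.126 ] hood+y [ 0.6025 -0.1383  0.135 ] -0.056761763574316525 TCP -0.058093286456688244 [ 0.6021 -0.1396  0.1628]
side fin [ 0.5922 -0.1711  0.15  ] [-0.0275  0.3917  0.642 ]
```

```bash
python3 - <<'E'
from h import *
c=calibration("wrist");P=np.linalg.inv(c["tool_from_camera"]);K=c["camera_matrix"]
for x in (-.011,0,.011):
  for d in (-.01,0,.01,.022,.03):
    p=P@[x,d,0,1]; u=K@p[:3]; u/=u[2]; print(x,d,"crop row",(u[1]-60)*2, "col",(u[0]-110)*2)
E
python3 - <<'E'
import cv2
im=cv2.imread("pics/w6b.png")[280:460,180:400]
cv2.imwrite("pics/w6c.png",cv2.convertScaleAbs(cv2.resize(im,None,fx=3,fy=3,interpolation=cv2.INTER_CUBIC),alpha=3,beta=20))
E
```

```text
-0.011 -0.01 crop row 346.60131434877394 col 282.01371702324263
-0.011 0 crop row 331.165882128842 col 282.27956846901765
-0.011 0.01 crop row 317.5279809192139 col 282.5144602234081
-0.011 0.022 crop row 303.1220067224187 col 282.7625808470126
-0.011 0.03 crop row 294.51979342124264 col 282.9107406659537
0 -0.01 crop row 383.17215029808756 col 282.0926043761692
0 0 crop row 365.83333007775275 col 282.348303420138
0 0.01 crop row 350.47521748434343 col 282.5747925732289
0 0.022 crop row 334.21279375771087 col 282.81461778317237
0 0.03 crop row 324.4826994692705 col 282.958109426529
0.011 -0.01 crop row 418.2024085460082 col 282.16816853197207
0.011 0 crop row 399.1270969685388 col 282.41431478166714
0.011 0.01 crop row 382.19010922111363 col 282.63286827675586
0.011 0.022 crop row 364.21396102432794 col 282.86483101270557
0.011 0.03 crop row 353.43785338634456 col 283.0038850182262
```

View pics/w6c.png

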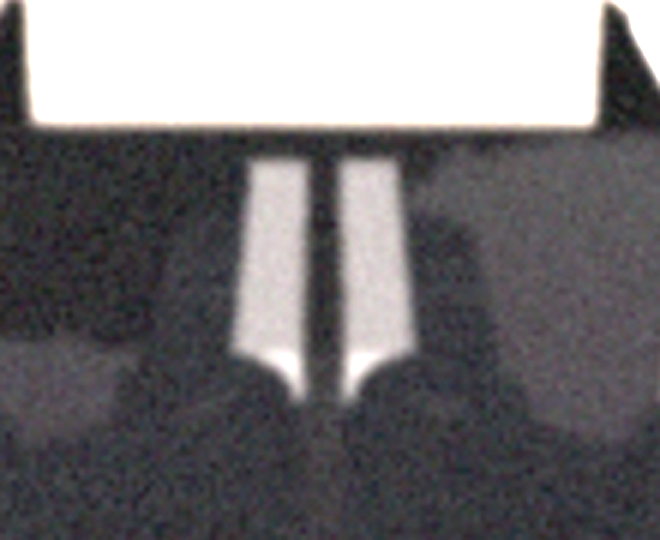

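The hood has not moved. The picture puts the shut fingertips only about 2 mm ahead of the TCP, so they passed above the fin. I'll go back behind it and come in lower.

```bash
python3 -m pendant '0 -0.5 0 0 0 0; 3 0 0 0 0 0; 3 0 0 0 0 0; 3 0 0 0 0 0; 0 0 0 0 0 0; 0 0 0 0 0 0'; python3 -m pendant '0 0.7 0 0 0 0; 0 0.8 0 0 0 0; 0 0.7 0 0 0 0; 0 0 0 0 0 0'; python3 -m pendant '-1 0 0 0 0 0; -0.5 0 0 0 0 0; -0.5 0 0 0 0 0; -0.5 0 0 0 0 0; -0.5 0 0 0 0 0; 0 0 0 0 0 0'
```

```text
time_s: 20.58
tool_pos: [0.6151, -0.2291, 0.1677]
tool_rot: [0.535, -0.535, 0.463, -0.462]
contact_force: [-0.7, -0.3, 0.1]
grip_width: 0.0
time_s: 21.08
tool_pos: [0.6149, -0.2289, 0.1447]
tool_rot: [-0.535, 0.535, -0.463, 0.461]
contact_force: [-0.2, 1.1, -0.4]
grip_width: 0.0001
time_s: 21.82
tool_pos: [0.6109, -0.1993, 0.1458]
tool_rot: [0.535, -0.535, 0.462, -0.462]
contact_force: [0.4, -0.7, 0.7]
grip_width: -0.0003
```

```bash
python3 -m pendant '-0.4 0 0 0 0 0; -0.4 0 0 0 0 0; -0.4 0 0 0 0 0; -0.4 0 0 0 0 0'; python3 -m pendant '-0.4 0 0 0 0 0; -0.4 0 0 0 0 0; -0.4 0 0 0 0 0; -0.4 0 0 0 0 0'
```

```text
time_s: 22.32
tool_pos: [0.6086, -0.1838, 0.1457]
tool_rot: [0.535, -0.535, 0.462, -0.462]
contact_force: [1.2, -2.3, -0.1]
grip_width: -0.0002
time_s: 22.82
tool_pos: [0.6063, -0.1677, 0.1458]
tool_rot: [0.535, -0.535, 0.462, -0.462]
contact_force: [-0.3, -2.3, -1.2]
grip_width: 0.0002
```

```bash
python3 -m pendant '-0.6 0 0 0 0 0; -0.8 0 0 0 0 0; -0.8 0 0 0 0 0; -0.8 0 0 0 0 0; -0.8 0 0 0 0 0; -0.7 0 0 0 0 0; -0.5 0 0 0 0 0; -0.4 0 0 0 0 0'; python3 -m pendant '-0.3 0 0 0 0 0; -0.3 0 0 0 0 0; -0.3 0 0 0 0 0; 0 0 0 0 0 0'
```

```text
time_s: 23.82
tool_pos: [0.5984, -0.1143, 0.1459]
tool_rot: [0.535, -0.535, 0.462, -0.462]
contact_force: [2.2, -2.0, -1.1]
grip_width: 0.0002
time_s: 24.32
tool_pos: [0.5968, -0.1053, 0.1458]
tool_rot: [0.535, -0.535, 0.463, -0.462]
contact_force: [0.3, -0.7, -0.0]
grip_width: -0.0002
```

```bash
python3 -m pendant '-0.3 0 0 0 0 0; -0.3 0 0 0 0 0; -0.2 0 0 0 0 0; 0 0 0 0 0 0'; python3 -m pendant '-0.2 0 0 0 0 0; -0.2 0 0 0 0 0; 0 0 0 0 0 0'
```

```text
time_s: 24.82
tool_pos: [0.5963, -0.1013, 0.1459]
tool_rot: [-0.534, 0.536, -0.461, 0.464]
contact_force: [1.8, -14.5, -2.4]
grip_width: 0.0
time_s: 25.2
tool_pos: [0.5963, -0.101, 0.146]
tool_rot: [-0.532, 0.537, -0.459, 0.466]
contact_force: [3.0, -27.5, -5.3]
grip_width: 0.0001
```

The force rose sharply at TCP y = -0.101, so the hood is against a stop. I'll back off, lift away and check.

```bash
python3 -m pendant '0.6 0 0 0 0 0; 1 0 0 0 0 0; 0 -3 0 0 0 0; 0 -5 0 0 0 0; 3 -5 0 0 0 0; 3 0 0 0 0 0; 0 0 0 0 0 0; 0 0 0 0 0 0'
python3 - <<'E'
from h import *
T=tool(); np.save("T7.npy",T); print(T[:3,3]); im=grab_frame("wrist"); s=grab_frame("side")
a=cv2.resize(im[60:330,120:390,::-1],(540,540),interpolation=cv2.INTER_CUBIC); b=cv2.resize(s[140:260,210:320,::-1],(247,270),interpolation=cv2.INTER_CUBIC)
cv2.imwrite("pics/w7b.png",np.hstack([a,np.vstack([b,np.zeros((270,247,3),np.uint8)])]))
E
```

```text
time_s: 26.2
tool_pos: [0.606, -0.1682, 0.275]
tool_rot: [0.535, -0.535, 0.463, -0.461]
contact_force: [0.2, -0.2, 0.8]
grip_width: -0.0002
[ 0.606  -0.1682  0.275 ]
```

View pics/w7b.png

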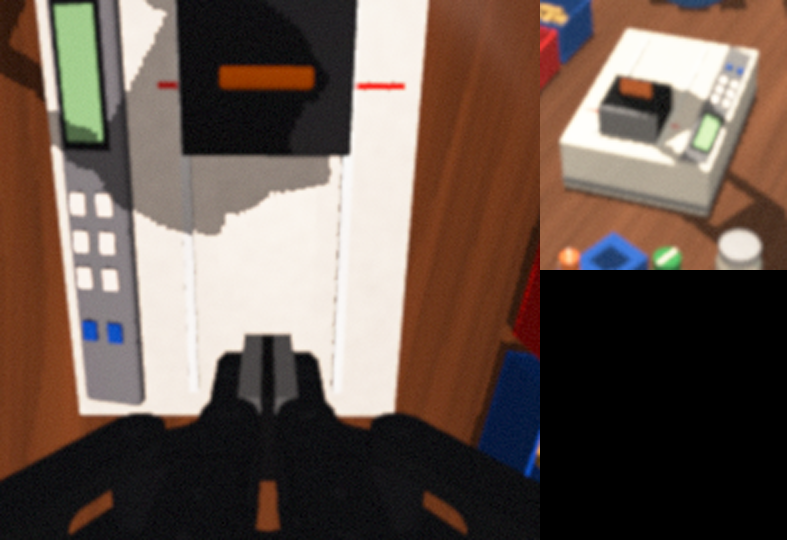

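The fin is at (267,78) and the hood's -y edge at row 153. The deck marks are at (168,86) and (381,86), and in the side view the hood is flush with the cheek.

```bash
python3 - <<'E'
from h import *
T=np.load("T7.npy"); r=lambda u,v,z: ray("wrist",(120+(u-.5)/2,60+(v-.5)/2),z,T)
ph=.1449;Y=np.array([-np.sin(ph),np.cos(ph),0])
m=(r(168,86,.085)+r(381,86,.085))/2
a=r(267,68,.157);b=r(267,90,.157);e=r(267,154,.135)
print(m,"fin thick",np.linalg.norm(a-b),"fin rel marks",((a+b)/2-m)@Y,"hood -y edge rel marks",(e-m)@Y,"fin world",(a+b)/2,"travel",((a+b)/2-np.array([.6073,-.1756,.157]))@Y)
E
```

```text
[ 0.5993 -0.0863  0.085 ] fin thick 0.0095113148962363 fin rel marks 0.0014432515929440214 hood -y edge rel marks -0.03434240741191416 fin world [ 0.5949 -0.0855  0.157 ] travel 0.09091896411393498
```

```bash
python3 -c "
from station import order,status
print(order.job_done()); s=status.sense(); print(s['time_s'],s['contact_force'])"
```

```text
the job is handed in; nothing more can be done
None
the job is handed in; nothing more can be done
```

The green standard is in the photometer's well with the hood shut over it, and I handed the job in at about 26 s. The hand-in gave no verdict.

**Cell:**
- I took the smaller green-capped cell from the rack, holding it by its cap. The pink one and the larger green one stayed put.
- It entered the pocket without catching. The clip pushed back with 5 to 7 N, and the cell stopped on the floor at the expected height, where I pressed with about 17 N.
- Afterwards the white line read 8.2° against 8.1–8.4° for the light-path marks and casing edge.

**Hood:**
- I pushed it shut by its grip until it hit a hard stop, where the force reached 27 N.
- The last picture shows about 91 mm of travel. The grip is within 1.5 mm of the well's centre line and the hood is flush with the cheek.
- The arm was well clear when I handed in.

**What disagreed or is less certain:**
- **First hood push:** it missed because the shut fingertips passed over the grip. In the picture they stood only about 2 mm ahead of the TCP, not the 22 mm stated. I went back about 17 mm lower and it worked.
- **Grip reading:** it showed 22 mm on the 24 mm cap.
- **Tilt in the grip:** the cell hung about 2° off in the grip, so I tilted the tool to compensate before inserting it.
- **Not measured:** I inferred the cell's seating depth from the stop height and force. I did not check it again under the closed hood.

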